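# Panel from the rack to the spray stand

### The arm

A 6-joint arm with a two-finger parallel gripper is mounted at the origin on the work surface. World frame = base frame: x ahead of the robot, y to its left, z up, the work surface at z = 0. Lengths are in m, angles in rad, forces in N, time in s.
With the tool pointing down it reaches from about 0.35 to 1 m from the base axis. Payload 7.1 kg.
Tool frame: the origin (TCP) lies on the centre line of the jaws, within the pads' length; the fingertips stand 14 mm ahead of it and the grasp point (between the pads) lies 5 mm behind it; z points along the fingers, y is the line along which they close (so a half turn about z gives the same grasp; the last joint's range is limited). The gripper opens to 85 mm and grips with 20 to 120 N. Pads are 22 mm wide; open, the fingers measure 114 mm over their backs; the gripper's body (76 mm by 85 mm) begins 54 mm behind the grasp point. The pads swing forward as they close: fully open they stand 13 mm farther back than shut.
Start: joints at [1.171, 0.423, 1.63, -0, 1.089, -0.019], TCP at [0.232, 0.58, 0.215] pointing down, gripper open.
Joint ranges: [-3, 3], [-0.9, 2.11], [0.09, 2.58], [-1.31, 4.45], [0.11, 2.69], [-2.54, 2.54]. Speed limits (rad/s): [2.39, 2.39, 3.01, 3.14, 3.14, 3.14].

### API

Orientations are given as a rotation vector (axis times angle).
In Python, from rig import get_state, camera, job_done gives the robot as it stands.
- The arm moves only by the tool jog_arm, never from a script. Its argument "motion" is a list of rows, each an object with "turn": the turn, a rotation vector about the world's x, y, z in degrees, a list of three; "offset": the shift along the world's x, y, z in mm, a list of three; "grip": the opening, from -1 (shut) to 1 (fully open). In form: [{"turn": [ax, ay, az], "offset": [tx, ty, tz], "grip": grip}, ...]. A call has 1 to 12 rows; each row is the pose to reach, as a shift and turn from the pose commanded when the call began; what a row does not reach only later rows make up. A row lasts 1/8 s, in which the tool goes at most 62.5 mm and 10.7 degrees, less where a joint would pass 70% of its speed; a pose out of reach is approached as far as the arm can. A call with a gripper value outside its range is refused whole. The fingers move at their own pace and stop on an object; "grip_force" is the grip in N (left out, the last holds). Time passes only in rows, so rows that repeat a pose let the fingers close. It gives the time, the measured TCP pose, the force, the opening and the grip force at its end, in the units of the state.
- get_state(): the state, without advancing time (a new reading comes with each control period).
- camera(name): name is "scene" or "top" or "wrist"; returns a dict with "image" (480x640x3 uint8, red, green, blue), "fov_y" (degrees; the focal length in pixels is half the picture's height over the tangent of half this angle, whatever the lens; pixels are square), "cx", "cy" (the principal point, pixels), "dist" ([k1, k2, p1, p2, k3] as OpenCV has them; the pictures are not rectified), "R" (3x3) and "t" (3): a world point X has camera coordinates R X + t; the wrist camera has in their place "mount" (4x4, takes a point from camera to tool coordinates, whose origin is the TCP and whose axes are the flange's). Camera axes: x right, y down, z forward; pixel columns grow to the right and rows downward; lengths in m; the calibration is good to about 2 mm. A picture is of the moment at which its call begins: read the wrist's pose just before it. There is no depth.
- job_done(): hands the job in; it is judged then, once.
The state is a dict: "clock": time; "qpos": joint angles; "joint_velocities": joint speeds; "joint_efforts": joint torques, N m; "ee_pos": TCP position; "ee_rot": TCP orientation; "ft_force": force on the tool from outside, world axes, zero at the start; "torque": the same for the moment, N m; "opening": finger opening in m; "finger_force": force on a finger pad.
Only numpy, scipy, OpenCV 4.12 (cv2) and the standard library are available. Lean on these libraries where they do the work, as an engineer would, in place of code of your own. Each camera call takes 0.05 s, during which the arm holds its last target. There are 200 camera calls.

### The job

Slide the tall white panel straight up out of its slot in the wooden rack and set it on the spray stand: lower edge on the ledge, about centred, leaning back against the sloping board. Do not drop it from above: let go only when its edge is down at the ledge. Leave the two short panels in their slots and everything else on the bench where it is.

Things in the scene. Friction and masses are not known exactly. Their poses are not given: they have to be found in the camera images.
- tall_panel: the tall panel: white melamine-faced board, 130 mm wide (its x) x 8 mm thick (its y) x 150 mm tall (its z), about 0.12 kg. Origin: centre of its underside. It starts upright in one of the rack's three slots and stands 65 mm taller than the two short panels beside it
- tall_panel_top (a point): middle of the tall panel's top edge, 150 mm above its origin
- short_panel_a: a short panel of the same board: 130 x 8 x 85 mm tall, axes and origin like the tall panel's; in another slot
- short_panel_b: the other short panel, the same as short_panel_a
- rack: fixed wooden rack, 170 mm (x) x 154 mm (y), 82 mm high. Origin: centre of its underside. Three slots at y = -45, 0 and +45 mm, each taking one panel upright with the panel's width along the rack's x. Each slot is a pair of facing grooves 12 mm wide and 12 mm deep in the two end cheeks; floor 12 mm above the table, cheeks and grooves up to 82 mm
- stand: fixed wooden easel, front = +y. Origin: at table level below the ledge. Base 200 mm (x), y -110 to +55 mm, top 15 mm above the table. Ledge: that top, y -10 to +40 mm; lip 12 mm high at y +40 to +50. Flat back board 180 mm wide rises 110 mm from the ledge's rear edge (y = -10), leaning back 15 degrees from upright towards -y; its top front edge: y = -38, z = 121 mm
- mixing_cup: bystander: open pink plastic cup, 80 mm wide, 95 mm tall. Origin: underside centre
- release_bottle: bystander: grey plastic bottle, 60 mm wide, 170 mm tall. Origin: underside centre
- chip_brush: bystander: brush lying flat. Origin: underside (at mid-length or so)
- wax_tin: bystander: squat bare-metal tin, 84 mm wide, 60 mm tall. Origin: underside centre
- clay_block: bystander: grey-brown block of clay 110 x 70 x 45 mm. Origin: underside centre
- scraper: bystander: scraper lying flat. Origin: underside (at mid-length or so)
- resin_can: bystander: bare steel can, 90 mm wide, 120 mm tall. Origin: underside centre
Not all that is in view belongs to the job. Leave any turquoise look-alike of the tall_panel alone. What is shaped like the rack but yellow is not meant.

How it is judged:
By the outcome, as a careful person would: the job done as asked, in the order asked, and still so for the second after the job is handed in, with the robot touching nothing.
It also fails if it takes over 40 s, if anything falls off the work surface, if the arm or the gripper's body presses on something with over 40 N, if the wrist force passes 120 N, or if a joint passes its speed limit or range.

## Working session

There is one attempt and no reset: what is moved stays moved. The work goes in short steps, Python scripts to look and compute and a tool call to move; the robot and the scene stay as the last step left them, time stands still between calls to the robot, and variables do not carry over. Pictures are saved under pics/ and viewed, at most 10 in all, crops included, and the job is handed in when it is done.

Besides the shell and the picture viewer there is one more tool, called by a JSON object that holds its "fn" and its "kwargs", one argument or row to a line. jog_arm: Moves the arm, as the interface text tells. Its arguments: {"type":"object","properties":{"motion":{"type":"array","items":{"type":"object","properties":{"turn":{"type":"array","items":{"type":"number"}},"offset":{"type":"array","items":{"type":"number"}},"grip":{"type":"number"}}}},"grip_force":{"type":"number"}},"required":["motion"]}

```bash
mkdir -p pics; cat > h.py <<'E'
import numpy as np, cv2
from rig import get_state, camera, job_done
def K(c):
    f=240/np.tan(np.radians(c["fov_y"])/2); return np.array([[f,0,c["cx"]],[0,f,c["cy"]],[0,0,1.]])
def ray(c,px):
    u=cv2.undistortPoints(np.array(px,float).reshape(-1,1,2),K(c),np.array(c["dist"])).reshape(-1,2)
    d=np.c_[u,np.ones(len(u))]@np.array(c["R"]); o=-np.array(c["R"]).T@np.array(c["t"]); return o,d
def atz(c,px,z):
    o,d=ray(c,px); z=np.broadcast_to(z,len(d)); return o+d*((z-o[2])/d[:,2])[:,None]
def proj(c,X):
    return cv2.projectPoints(np.array(X,float).reshape(-1,1,3),cv2.Rodrigues(np.array(c["R"]))[0],np.array(c["t"],float),K(c),np.array(c["dist"]))[0].reshape(-1,2)
def save(c,n): cv2.imwrite("pics/"+n,c["image"][:,:,::-1])
E
python3 - <<'E'
from h import *
import pickle
for n in("scene","top"):
    c=camera(n); save(c,n+".png"); pickle.dump(c,open(n+".pkl","wb"))
print(get_state())
E
```

```text
{'clock': 0.1, 'qpos': array([ 1.17100010e+00,  4.23764419e-01,  1.63061658e+00, -1.87821609e-05,
        1.08857680e+00, -1.90216581e-02]), 'joint_velocities': array([-7.60983269e-04, -1.17488899e-03, -1.95108143e-03,  8.77075065e-05,
       -3.22350411e-04,  8.42462127e-06]), 'joint_efforts': array([-6.24880595e-04, -5.58420968e+01, -2.82442868e+01, -6.59717580e-05,
        3.05670830e-03,  1.16635150e-05]), 'ee_pos': array([0.23206922, 0.57976688, 0.21442225]), 'ee_rot': array([-5.94448264e-01, -3.08456649e+00,  2.10276592e-03]), 'ft_force': array([-0.49093082,  0.26246767, -0.16509202]), 'torque': array([-0.0068352 , -0.01334343, -0.00703943]), 'finger_force': 0.0, 'opening': 0.08512286382647206}
```

View pics/top.png

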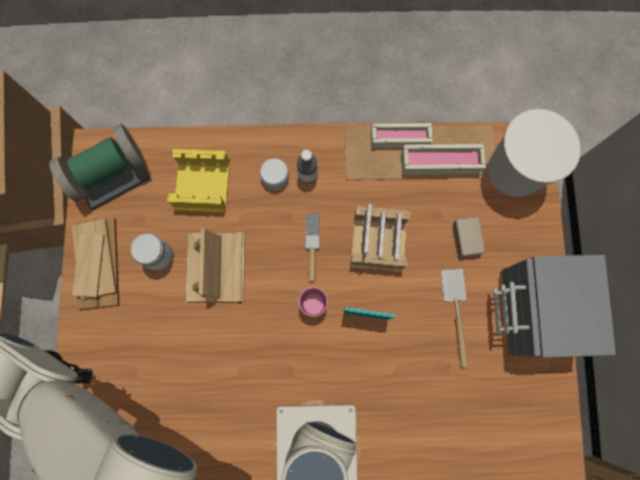

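View pics/scene.png

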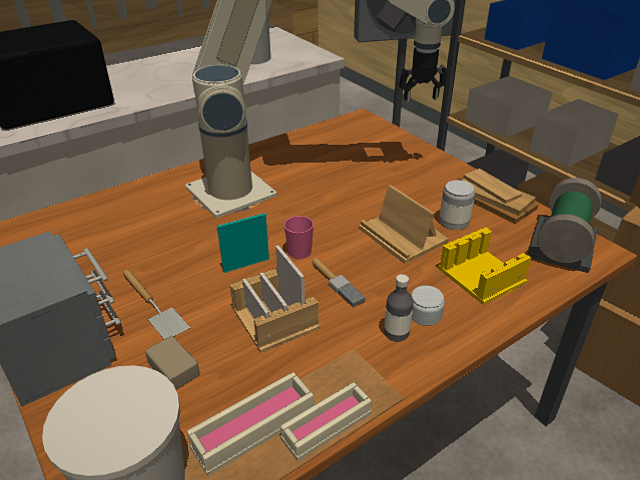

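Candidates for the panel are:
- the tall white one, top (367,232) / scene (290,275)
- the short white ones, top (382,235) and (398,237)
- the turquoise look-alike, top (369,313) / scene (243,243)

I choose the tall white one at the rack's +y slot. The stand is at top (215,267). I'll check both in one crop.

```bash
python3 - <<'E'
import cv2,numpy as np
t=cv2.imread("pics/top.png");s=cv2.imread("pics/scene.png")
z=lambda im,x,y:cv2.resize(im[y:y+75,x:x+100],(400,300),interpolation=cv2.INTER_CUBIC)
cv2.imwrite("pics/crop.png",np.vstack([np.hstack([z(t,330,195),z(t,165,225)]),np.hstack([z(s,225,240)  ,z(s,350,180)])]))
E
```

```text
(no output)
```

View pics/crop.png

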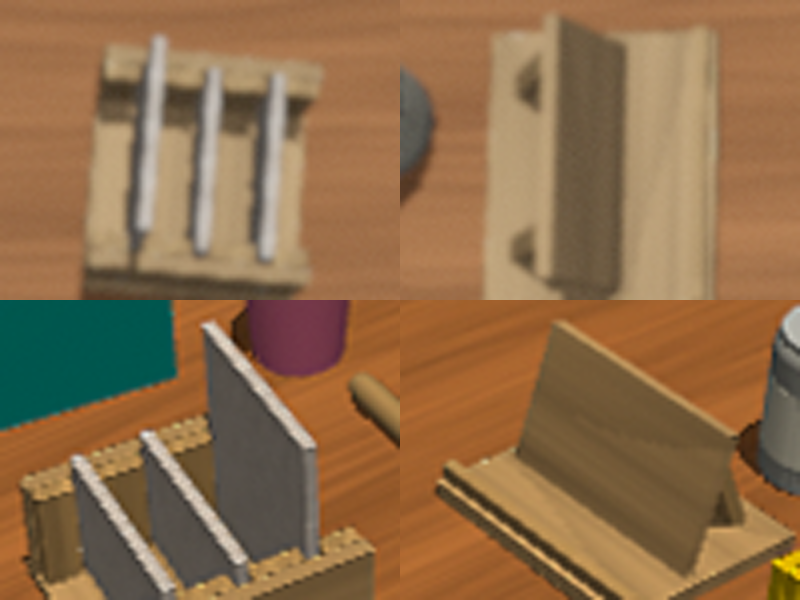

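```bash
python3 - <<'E'
from h import *; import pickle
c=pickle.load(open("top.pkl","rb")); s=pickle.load(open("scene.pkl","rb"))
p=atz(c,[(369.7,204.5),(366,253)],.162); print("panel top",p.round(3),np.linalg.norm(p[1]-p[0]))
# scene crop: top edge ends
q=atz(s,[(225+208/4,240+25/4),(225+312/4,240+147/4)],.162);print("scene",q.round(3),np.linalg.norm(q[1]-q[0]))
b=atz(c,[(244.5,232),(188,233),(187,301),(243,302)],[.027,.015,.015,.027]); print("stand base",b.round(3))
# board top front edge z .121 : crop (560,17),(550,285)
t=atz(c,[(165+155/4,225+17/4),(165+152/4,225+285/4)],.121); print("board top",t.round(3),np.linalg.norm(t[1]-t[0]))
r=atz(s,[(350+157/4,180+22/4),(350+335/4,180+135/4)],.121);print("board top scene",r.round(3),np.linalg.norm(r[1]-r[0]))
k=atz(c,[(330+322/4,195+65/4),(330+105/4,195+47/4),(330+88/4,195+265/4),(330+308/4,195+285/4)],.082);print("rack",k.round(3))
print("ctr",(-np.array(c["R"]).T@c["t"]).round(2),cv2.Rodrigues(get_state()["ee_rot"])[0].round(3))
E
```

```text
panel top [[ 0.642 -0.154  0.162]
 [ 0.511 -0.14   0.162]] 0.1321022867374335
scene [[ 0.519 -0.141  0.162]
 [ 0.646 -0.153  0.162]] 0.12770541867533475
stand base [[0.602 0.199 0.027]
 [0.604 0.368 0.015]
 [0.404 0.364 0.015]
 [0.399 0.201 0.027]]
board top [[0.59  0.297 0.121]
 [0.407 0.294 0.121]] 0.18315368203605878
board top scene [[0.418 0.299 0.121]
 [0.597 0.301 0.121]] 0.17832782556294066
rack [[ 0.643 -0.277  0.082]
 [ 0.658 -0.124  0.082]
 [ 0.502 -0.108  0.082]
 [ 0.486 -0.26   0.082]]
ctr [ 0.27 -0.02  1.5 ] [[-0.928  0.372 -0.001]
 [ 0.372  0.928 -0.001]
 [ 0.    -0.001 -1.   ]]
```

The crop confirms it: the tall white panel is in the rack's +y slot, and the stand's board faces world -y. The measured lengths match the sizes given (130 and 180 mm). Moving to hover above the panel.

{"fn": "jog_arm", "kwargs": {
  "motion": [
    {"turn": [0,0,16],"offset": [348,-727,46],"grip": 1},
    {"turn": [0,0,16],"offset": [348,-727,46],"grip": 1},
    {"turn": [0,0,16],"offset": [348,-727,46],"grip": 1},
    {"turn": [0,0,16],"offset": [348,-727,46],"grip": 1},
    {"turn": [0,0,16],"offset": [348,-727,46],"grip": 1},
    {"turn": [0,0,16],"offset": [348,-727,46],"grip": 1},
    {"turn": [0,0,16],"offset": [348,-727,46],"grip": 1},
    {"turn": [0,0,16],"offset": [348,-727,46],"grip": 1},
    {"turn": [0,0,16],"offset": [348,-727,46],"grip": 1},
    {"turn": [0,0,16],"offset": [348,-727,46],"grip": 1},
    {"turn": [0,0,16],"offset": [348,-727,46],"grip": 1},
    {"turn": [0,0,16],"offset": [348,-727,46],"grip": 1}
  ],
  "grip_force": 40
}}

```text
clock: 1.6
ee_pos: [0.5559, -0.0972, 0.2578]
ee_rot: [-0.16, -3.137, -0.0]
ft_force: [1.2, 0.4, 0.5]
opening: 0.0854
finger_force: 0.0
```

{"fn": "jog_arm", "kwargs": {
  "motion": [
    {"turn": [0,0,0],"offset": [24,-50,2],"grip": 1},
    {"turn": [0,0,0],"offset": [24,-50,2],"grip": 1},
    {"turn": [0,0,0],"offset": [24,-50,2],"grip": 1}
  ]
}}

```text
clock: 1.98
ee_pos: [0.5788, -0.1449, 0.2591]
ee_rot: [-0.161, -3.136, -0.001]
ft_force: [-0.9, -0.3, -0.0]
opening: 0.0854
finger_force: 0.0
```

```bash
python3 - <<'E'
from h import *; import pickle
st=get_state(); c=camera("wrist"); T=np.eye(4); T[:3,:3]=cv2.Rodrigues(st["ee_rot"])[0]; T[:3,3]=st["ee_pos"]
M=np.linalg.inv(T@np.array(c["mount"])); c["R"],c["t"]=M[:3,:3],M[:3,3]
save(c,"w1.png"); pickle.dump(c,open("w1.pkl","wb")); print(st["ee_pos"],st["ee_rot"],proj(c,[(.642,-.154,.162),(.515,-.14,.162)]))
E
```

```text
[ 0.57882569 -0.1449431   0.25911448] [-1.60528747e-01 -3.13580828e+00 -1.08790029e-03] [[320.20060083 308.71906885]
 [321.25718528 146.48899133]]
```

View pics/w1.png

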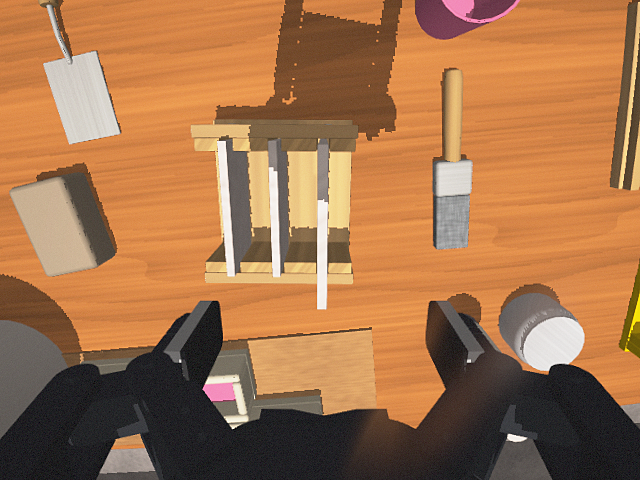

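The wrist view shows the white panel's top edge from about (322,308) to (323,139), straight between the jaws and near the prediction.

```bash
python3 - <<'E'
from h import *; import pickle
c=pickle.load(open("w1.pkl","rb"))
p=atz(c,[(322,308),(323,139)],.162); print(p.round(4),np.linalg.norm(p[1]-p[0]),p.mean(0), np.degrees(np.arctan2(*(p[0]-p[1])[[1,0]])))
R=cv2.Rodrigues(np.array([-.1605,-3.1358,-.0011]))[0]; print(np.degrees(np.arctan2(R[1,1],R[0,1])),R[:,2])
E
```

```text
[[ 0.6415 -0.1525  0.162 ]
 [ 0.51   -0.1383  0.162 ]] 0.13224211073911749 [ 0.57575972 -0.14536793  0.162     ] -6.174288977712611
84.13993087650658 [-1.64968063e-03  7.86010557e-04 -9.99998330e-01]
```

{"fn": "jog_arm", "kwargs": {
  "motion": [
    {"turn": [0,0,0],"offset": [-3,1,-60],"grip": 1},
    {"turn": [0,0,0],"offset": [-3,1,-100],"grip": 1},
    {"turn": [0,0,0],"offset": [-3,1,-118],"grip": 1},
    {"turn": [0,0,0],"offset": [-3,1,-118],"grip": 0.4},
    {"turn": [0,0,0],"offset": [-3,1,-118],"grip": 0},
    {"turn": [0,0,0],"offset": [-3,1,-118],"grip": -0.5},
    {"turn": [0,0,0],"offset": [-3,1,-118],"grip": -1},
    {"turn": [0,0,0],"offset": [-3,1,-118],"grip": -1},
    {"turn": [0,0,0],"offset": [-3,1,-118],"grip": -1},
    {"turn": [0,0,0],"offset": [-3,1,-118],"grip": -1}
  ],
  "grip_force": 40
}}

```text
clock: 3.28
ee_pos: [0.5771, -0.1444, 0.1429]
ee_rot: [0.16, 3.136, -0.001]
ft_force: [-1.8, 1.2, 6.8]
opening: 0.006
finger_force: 39.3
```

{"fn": "jog_arm", "kwargs": {
  "motion": [
    {"turn": [0,0,0],"offset": [0,0,8],"grip": -1},
    {"turn": [0,0,0],"offset": [0,0,20],"grip": -1},
    {"turn": [0,0,0],"offset": [0,0,35],"grip": -1},
    {"turn": [0,0,0],"offset": [0,0,50],"grip": -1},
    {"turn": [0,0,0],"offset": [0,0,70],"grip": -1},
    {"turn": [0,0,0],"offset": [0,0,100],"grip": -1},
    {"turn": [0,0,0],"offset": [0,0,130],"grip": -1},
    {"turn": [0,0,0],"offset": [0,0,150],"grip": -1},
    {"turn": [0,0,0],"offset": [0,0,150],"grip": -1}
  ]
}}

```text
clock: 4.4
ee_pos: [0.5776, -0.1444, 0.2943]
ee_rot: [0.159, 3.133, -0.001]
ft_force: [0.5, 0.6, -1.4]
opening: 0.0057
finger_force: 39.0
```

```bash
python3 - <<'E'
from h import *; import pickle
st=get_state(); c=camera("scene"); w=camera("wrist")
cv2.imwrite("pics/lift.png",np.hstack([cv2.resize(c["image"][120:360,150:390],(400,400)),w["image"][:400,120:520]])[:,:,::-1]); print(st["ee_pos"],st["opening"])
E
```

```text
[ 0.57758124 -0.14442628  0.29434209] 0.005705768089264655
```

View pics/lift.png

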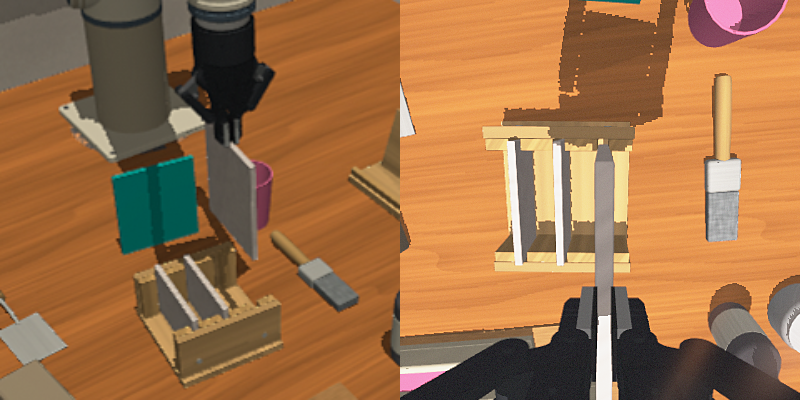

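The panel is lifted cleanly at wrist (605,220) in the picture, and both short panels are still in their slots. Carrying it to above the stand.

{"fn": "jog_arm", "kwargs": {
  "motion": [
    {"turn": [-1,0,0.5],"offset": [-7,40,2],"grip": -1},
    {"turn": [-3,0.2,1.5],"offset": [-16,90,5],"grip": -1},
    {"turn": [-5,0.3,2.2],"offset": [-24,140,5],"grip": -1},
    {"turn": [-7,0.4,3],"offset": [-33,190,5],"grip": -1},
    {"turn": [-9,0.5,4],"offset": [-41,240,5],"grip": -1},
    {"turn": [-11,0.6,5],"offset": [-50,290,5],"grip": -1},
    {"turn": [-13,0.7,5.5],"offset": [-59,340,5],"grip": -1},
    {"turn": [-15,0.8,6.4],"offset": [-67,390,5],"grip": -1},
    {"turn": [-15,0.8,6.4],"offset": [-73,410,5],"grip": -1},
    {"turn": [-15,0.8,6.4],"offset": [-73,422,5],"grip": -1},
    {"turn": [-15,0.8,6.4],"offset": [-73,422,5],"grip": -1},
    {"turn": [-15,0.8,6.4],"offset": [-73,422,5],"grip": -1}
  ]
}}

```text
clock: 6.0
ee_pos: [0.5039, 0.2764, 0.2969]
ee_rot: [0.014, -3.114, 0.411]
ft_force: [0.5, -0.0, -0.9]
opening: 0.0059
finger_force: 39.2
```

```bash
python3 - <<'E'
from h import *; import pickle
st=get_state(); c=camera("wrist"); T=np.eye(4); T[:3,:3]=cv2.Rodrigues(st["ee_rot"])[0]; T[:3,3]=st["ee_pos"]
M=np.linalg.inv(T@np.array(c["mount"])); c["R"],c["t"]=M[:3,:3],M[:3,3]
save(c,"w2.png"); pickle.dump(c,open("w2.pkl","wb")); print(st["ee_pos"],T[:3,:3].round(3),st["ft_force"])
o=np.array([.504,.259,0]); P=lambda x,y,z:o+np.array([-x,-y,z])/1000
print("board top, bottom, lip inner pred",proj(c,[P(-90,-38,121),P(90,-38,121),P(-90,-10,15),P(90,-10,15),P(-100,40,27),P(100,40,27)]).round(0))
E
```

```text
[0.50389233 0.2764294  0.29685752] [[-1.    -0.009  0.   ]
 [-0.009  0.966 -0.259]
 [ 0.002 -0.259 -0.966]] [ 0.52495787 -0.01611384 -0.9290783 ]
board top, bottom, lip inner pred [[387. 300.]
 [400. 113.]
 [373. 261.]
 [381. 116.]
 [334. 267.]
 [337. 107.]]
```

View pics/w2.png

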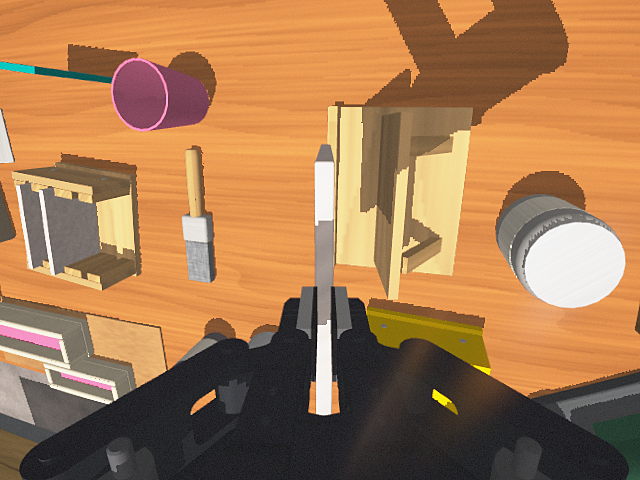

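Wrist view: the panel hangs in the jaws at (323,200), and the stand's board top runs from about (400,112) to (390,298), near the prediction. One zoom to get it exactly.

```bash
python3 - <<'E'
import cv2
t=cv2.imread("pics/w2.png")[95:310,310:480]
cv2.imwrite("pics/w2z.png",cv2.resize(t,(474,600),interpolation=cv2.INTER_CUBIC))
E
```

```text
(no output)
```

View pics/w2z.png

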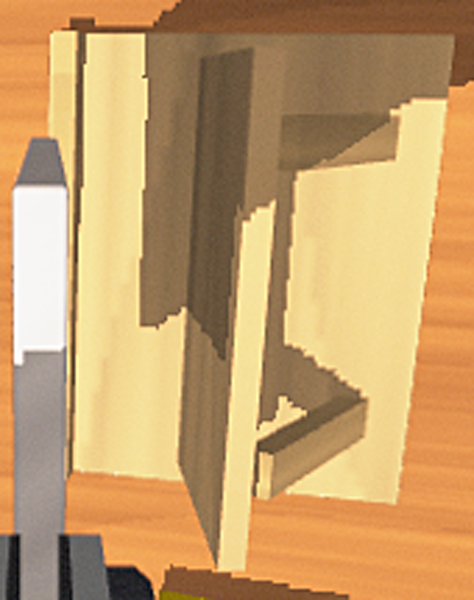

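{"fn": "jog_arm", "kwargs": {
  "motion": [
    {"turn": [0,0,0],"offset": [0,0,-45],"grip": -1},
    {"turn": [0,0,0],"offset": [0,2,-85],"grip": -1},
    {"turn": [0,0,0],"offset": [0,6,-115],"grip": -1},
    {"turn": [0,0,0],"offset": [0,10,-135],"grip": -1},
    {"turn": [0,0,0],"offset": [0,14,-145],"grip": -1},
    {"turn": [0,0,0],"offset": [0,14,-148],"grip": -1},
    {"turn": [0,0,0],"offset": [0,14,-148],"grip": -1},
    {"turn": [0,0,0],"offset": [0,14,-148],"grip": -1}
  ]
}}

```text
clock: 7.05
ee_pos: [0.504, 0.2921, 0.1497]
ee_rot: [-0.017, 3.114, -0.409]
ft_force: [0.3, -0.4, -0.5]
opening: 0.0062
finger_force: 39.2
```

{"fn": "jog_arm", "kwargs": {
  "motion": [
    {"turn": [0,0,0],"offset": [0,1,-3],"grip": -1},
    {"turn": [0,0,0],"offset": [0,2,-5],"grip": -1},
    {"turn": [0,0,0],"offset": [0,2,-6],"grip": -1},
    {"turn": [0,0,0],"offset": [0,2,-6],"grip": -1}
  ]
}}

```text
clock: 7.55
ee_pos: [0.5036, 0.2939, 0.1429]
ee_rot: [0.017, -3.114, 0.41]
ft_force: [-0.8, 0.1, 0.0]
opening: 0.0059
finger_force: 39.3
```

{"fn": "jog_arm", "kwargs": {
  "motion": [
    {"turn": [0,0,0],"offset": [0,0,-1],"grip": -1},
    {"turn": [0,0,0],"offset": [0,0,-1.5],"grip": -1},
    {"turn": [0,0,0],"offset": [0,0,-1.5],"grip": -1}
  ]
}}

```text
clock: 7.92
ee_pos: [0.5038, 0.2946, 0.1425]
ee_rot: [-0.016, 3.115, -0.408]
ft_force: [-3.1, 2.1, 7.9]
opening: 0.006
finger_force: 40.3
```

The edge is on the ledge (Fz about 8 N). Nudging it back to the board.

{"fn": "jog_arm", "kwargs": {
  "motion": [
    {"turn": [0,0,0],"offset": [0,1,0.5],"grip": -1},
    {"turn": [0,0,0],"offset": [0,2,0.5],"grip": -1},
    {"turn": [0,0,0],"offset": [0,2,0.5],"grip": -1}
  ]
}}

```text
clock: 8.3
ee_pos: [0.5036, 0.2961, 0.1422]
ee_rot: [0.017, -3.114, 0.41]
ft_force: [-2.2, 1.7, 5.8]
opening: 0.0059
finger_force: 40.1
```

```bash
python3 - <<'E'
from h import *
c=camera("scene"); t=camera("top")
z=lambda im,x,y:cv2.resize(im[y:y+120,x:x+100],(400,480),interpolation=cv2.INTER_CUBIC)
cv2.imwrite("pics/p1.png",np.hstack([z(c["image"],345,140),z(t["image"],165,210)])[:,:,::-1]); s=get_state();print(s["ee_pos"],s["ft_force"])
E
```

```text
[0.50361896 0.29608185 0.14217575] [-3.25397724  1.42990962  5.6558993 ]
```

View pics/p1.png

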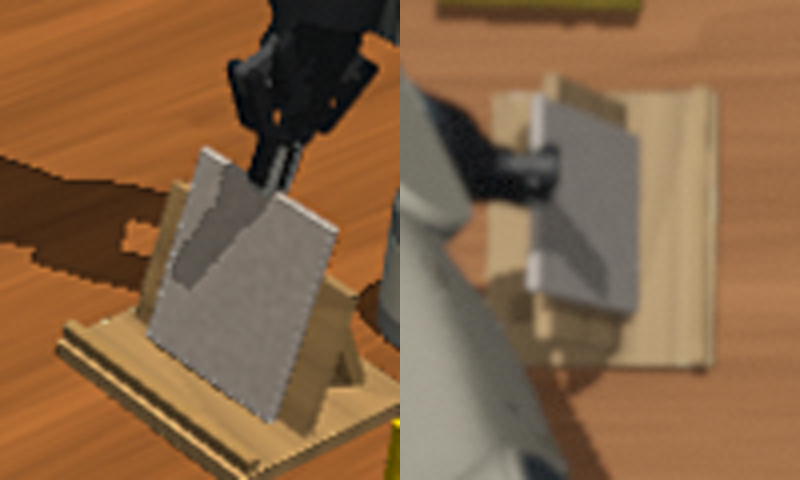

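The panel stands on the ledge, centred (top view: panel rows 97–312, board 75–340) and flat against the board. Releasing it.

{"fn": "jog_arm", "kwargs": {
  "motion": [
    {"turn": [0,0,0],"offset": [0,0,0],"grip": -0.75},
    {"turn": [0,0,0],"offset": [0,0,0],"grip": -0.6},
    {"turn": [0,0,0],"offset": [0,0,0],"grip": -0.5},
    {"turn": [0,0,0],"offset": [0,0,0],"grip": -0.4},
    {"turn": [0,0,0],"offset": [0,0,0],"grip": -0.4},
    {"turn": [0,0,0],"offset": [0,4,14],"grip": -0.4},
    {"turn": [0,0,0],"offset": [0,10,36],"grip": -0.4},
    {"turn": [0,0,0],"offset": [0,20,75],"grip": -0.4},
    {"turn": [0,0,0],"offset": [0,32,120],"grip": -0.4},
    {"turn": [0,0,0],"offset": [0,40,150],"grip": -0.4},
    {"turn": [0,0,0],"offset": [0,40,150],"grip": -0.4}
  ]
}}

```text
clock: 9.78
ee_pos: [0.5048, 0.3376, 0.2957]
ee_rot: [-0.017, 3.111, -0.403]
ft_force: [0.6, 0.1, -0.1]
opening: 0.026
finger_force: 0.0
```

```bash
python3 - <<'E'
from h import *
c=camera("scene"); t=camera("top")
cv2.imwrite("pics/p2.png",np.hstack([cv2.resize(c["image"][130:350,220:460],(436,400)),cv2.resize(t["image"][195:315,160:269],(364,400))])[:,:,::-1]); s=get_state();print(s["ee_pos"],s["ft_force"],s["opening"])
E
```

```text
[0.50328697 0.33581323 0.29211844] [-0.69043876 -0.55358618 -0.37407036] 0.025656963972833107
```

View pics/p2.png

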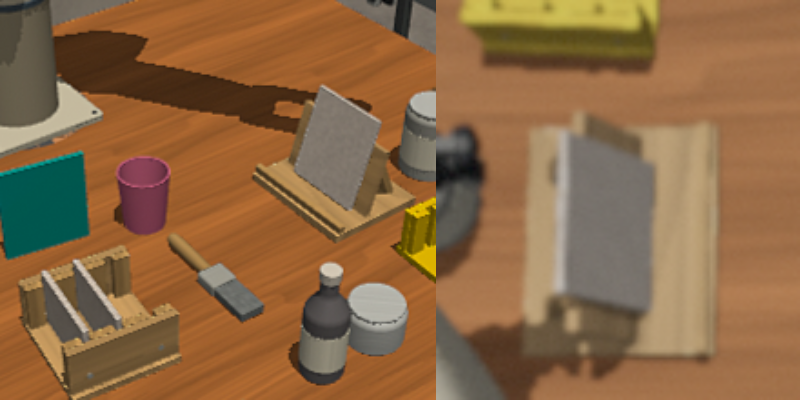

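The panel rests on the ledge, centred and leaning on the board at (337,150). The gripper is clear and everything else is where it was.

```bash
python3 -c "from rig import job_done; print(job_done())"
```

```text
the job is handed in; nothing more can be done
None
```

The tall white panel is on the spray stand, with its edge on the ledge, about centred and leaning back on the board; both short panels are still in their slots, and I handed the job in after about 10 s on the robot's clock.

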